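# Feed a slide tray past the spring gate of a slide reader

### The job

Without gripping or lifting anything, hold the spring gate of the loading chute down with one fingertip on its yellow press plate while you push the blue slide tray along the chute over it, until the tray is fully home against the white reader head. Keep the gate pressed down until the whole tray is past it, so that it never rubs on or lifts the tray, then let go so that it springs up again behind the tray. Leave the dish, mouse, bottle and lens cap alone.

Things in the scene. Friction and masses are not known exactly. Their poses are not given: they have to be found in the camera images.
- chute: fixed aluminium loading chute of the slide reader. Origin on the bench under the gate crossing; x axis: the way the tray is pushed, level, towards the white reader head; y axis: towards the yellow press plate; z up. Floor 40 mm above the bench, from x = -186 mm (open end) to 108 mm, no roof. Side walls 4 mm thick, 56 mm clear between them, tops 58 mm above the bench
- chute_gate (a point): point on the chute floor's centre line where the gate crosses (chute x = 0, 40 mm above the bench). A 16 mm wide slot crosses floor and walls here for the gate's orange bar, which is 8 mm thick along the chute
- end_stop (a point): foot of the white reader head's face on the chute floor's centre line (chute x = 108 mm), where the tray stops; its origin is then at chute x = 64 mm. The head is a box 98 mm tall above the bench, chute x = 108 to 203 mm, y = -59 to 51 mm
- tray: loose blue slide tray, 88 mm long (x), 50 wide (y), 40 tall, about 0.22 kg, eight glass slides on edge in it; origin at the centre of its underside. Stands on the chute floor before the gate, its x axis along the chute's. Its rear end (x = -44 mm) is a plain upright wall, 40 mm tall, to push on. Slides at 1 to 3 N
- gate (a joint): hinge of the spring gate, rad: 0 = up, the bar slopes up across the chute and blocks it; 0.38 = down at its stop, bar 6 mm below the floor. The tray passes freely at 0.32 or more. Hinge axis along the chute at chute y = -42 mm, 28 mm above the bench; pushing the tray at the gate does not open it. A spring lifts it; holding it down takes 3 to 6 N on the plate
- press_plate (a point): middle of the top face of the gate's yellow press plate: 220 mm along the chute (chute x = -180 to 40 mm), 56 mm wide (chute y = 44 to 100 mm when down), 5 mm thick. Down at the stop the face is level, 54 mm above the bench; up it slopes 0.38 rad, its middle 94 mm above the bench at chute y = 54 mm. A fingertip may slide along it
- dish: closed petri dish, clear with white, 88 mm across, 15 mm tall; origin at the centre of its underside
- mouse: black computer mouse, 105 x 60 x 34 mm; origin at the centre of its underside
- bottle: small amber bottle with white cap, 40 mm across, 80 mm tall; origin at the centre of its underside
- lens_cap: black rubber lens cap, 34 mm across, 14 mm tall; origin at the centre of its underside
Things that resemble listed ones, but are neither listed nor needed, are in the scene too. Leave any green look-alike of the tray alone.

How it is judged:
By the outcome, as a careful person would: the job done as asked, in the order asked, and still so for the second after the job is handed in, with the robot touching nothing.
It also fails if it takes over 42 s, if anything falls off the work surface, if the arm or the gripper's body presses on something with over 40 N, if the wrist force passes 120 N, or if a joint passes its speed limit or range.

### The arm

A 7-joint arm with a two-finger parallel gripper is mounted at the origin on the work surface. World frame = base frame: x ahead of the robot, y to its left, z up, the work surface at z = 0. Lengths are in m, angles in rad, forces in N, time in s.
With the tool pointing down it reaches from about 0.425 to 0.825 m from the base axis. Payload 3.6 kg.
Tool frame: the origin (TCP) lies midway between the tips of the shut fingers; the grasp point (between the pads) lies 19 mm behind it; z points along the fingers, y is the direction in which the jaws open and shut (so a half turn about z gives the same grasp; the last joint's range is limited). The gripper opens to 85 mm and grips with 20 to 120 N. Pads are 22 mm wide; open, the fingers measure 114 mm over their backs; the gripper's body (76 mm by 85 mm) begins 54 mm behind the grasp point. The pads swing forward as they close: fully open they stand 13 mm farther back than shut.
Start: joints at [-1.135, 0.615, -0.013, 1.423, 0.008, 1.103, -0.04], TCP at [0.29, 0.582, 0.231] pointing down, gripper open.
Joint ranges: [-3.12, 3.12], [-0.3, 2.06], [-1.34, 1.32], [0.26, 2.42], [-1.36, 4.5], [0.01, 1.98], [-2.84, 2.84]. Speed limits (rad/s): [2.79, 2.79, 3.14, 3.14, 3.14, 3.14, 3.14].

### API

Orientations are given as [roll, pitch, yaw] about the fixed x, y, z axes, in that order (R = Rz(yaw) Ry(pitch) Rx(roll)).
In Python, from rig import manip gives the robot as it stands.
- The arm moves only by the shell command python3 -m jog 'ROWS' [FORCE]. ROWS is JSON, a list of rows, each a list of 3 entries, a list of its own where there are three numbers: the turn, a rotation vector about the tool's x, y, z in rad, then the shift along the tool's x, y, z in cm, then the opening in per cent of the stroke, from 0 (shut) to 100 (fully open). A call has 1 to 8 rows; each row is the pose to reach, as a shift and turn from the pose measured when the call began, along the tool's axes at that moment; what a row does not reach only later rows make up. A row lasts 1/8 s, in which the tool goes at most 62.5 mm and 10.7 degrees, less where a joint would pass 70% of its speed; a pose out of reach is approached as far as the arm can. A call with a gripper value outside its range is refused whole. The fingers move at their own pace and stop on an object; FORCE is the grip in N (left out, the last holds). Time passes only in rows, so rows that repeat a pose let the fingers close. It gives the time, the measured TCP pose, the force and the opening at its end, in the units of the state.
- manip.sense(): the state, without advancing time (a new reading comes with each control period).
- manip.camera(name): name is "scene" or "top" or "wrist"; returns (picture, depth): 400x640x3 uint8, red, green, blue; 400x640 float32, m along the optical axis (not along the pixel's ray), 0 where there is no reading.
- manip.camera_info(name): a dict with "fx", "fy", "cx", "cy" (pixels), "cam_to_world" (4x4, takes a point from camera to world coordinates); the wrist camera has in their place "T_tool_cam" (4x4, takes a point from camera to tool coordinates, whose origin is the TCP and whose axes are the flange's). Camera axes: x right, y down, z forward; pixel columns grow to the right and rows downward; lengths in m; the calibration is good to about 2 mm. A picture is of the moment at which its call begins: read the wrist's pose just before it. camera_info takes no time and is no camera call.
- manip.close_job(): hands the job in, once; it reports no verdict.
The state is a dict: "time": time; "joints": joint angles; "qd": joint speeds; "joint_torque": joint torques, N m; "eef_pos": TCP position; "eef_rot": TCP orientation; "wrist_force": force on the tool from outside, world axes, zero at the start; "moment": the same for the moment, N m; "finger_gap": finger opening in m.
Only numpy, scipy, OpenCV 4.12 (cv2) and the standard library are available. Lean on these libraries where they do the work, as an engineer would, in place of code of your own. Each camera call takes 0.05 s, during which the arm holds its last target. There are 200 camera calls.

## Working session

There is one attempt and no reset: what is moved stays moved. The work goes in short steps, Python scripts to look and compute and a shell command to move; the robot and the scene stay as the last step left them, time stands still between calls to the robot, and variables do not carry over. Pictures are saved under pics/ and viewed, about 8 in all and at most 12, crops included, and the job is handed in when it is done.

```bash
mkdir -p pics; python3 - <<'E'
from rig import manip
import cv2,numpy as np
s=manip.sense();print(s)
for n in("scene","top"):
    p,d=manip.camera(n);cv2.imwrite(f"pics/{n}0.png",p[:,:,::-1]);np.savez(f"{n}0.npz",p=p,d=d)
    print(n,manip.camera_info(n))
E
```

```text
{'time': 0.0, 'joints': array([-1.13550808,  0.61592743, -0.01262859,  1.42490276,  0.00812637,
        1.10338121, -0.0403869 ]), 'qd': array([ 0.00155309,  0.00029084,  0.00149768,  0.00106069, -0.00047423,
        0.00202659,  0.00028113]), 'joint_torque': array([ 2.09885741e-05, -4.69217169e+01,  2.59145703e-01, -1.71033007e+01,
        9.97341878e-03,  9.63074213e-03,  3.41698509e-06]), 'eef_pos': array([0.28926059, 0.58124025, 0.2301315 ]), 'eef_rot': array([-3.13902509e+00,  5.33639876e-05,  2.67990602e+00]), 'wrist_force': array([0.20967802, 0.82621767, 0.75175021]), 'moment': array([ 0.03581315,  0.00520172, -0.00281759]), 'finger_gap': 0.08521975842368575}
scene {'fx': 474.5552448257552, 'fy': 474.5552448257552, 'cx': 320.4079782227447, 'cy': 200.81118068963175, 'cam_to_world': array([[-0.01463319,  0.8131024 , -0.58193673,  1.09245849],
       [ 0.99988064,  0.01478533, -0.00448408,  0.0559805 ],
       [ 0.00495811, -0.58193288, -0.8132217 ,  0.83724008],
       [ 0.        ,  0.        ,  0.        ,  1.        ]])}
top {'fx': 386.5164544930131, 'fy': 386.5164544930131, 'cx': 322.41140347674343, 'cy': 200.88078383971083, 'cam_to_world': array([[-4.95097285e-02, -9.76901974e-01,  2.07873329e-01,
         3.84474274e-01],
       [-9.98773618e-01,  4.83805870e-02, -1.05156335e-02,
         7.41220951e-02],
       [ 2.15709440e-04, -2.08139023e-01, -9.78099228e-01,
         8.79696187e-01],
       [ 0.00000000e+00,  0.00000000e+00,  0.00000000e+00,
         1.00000000e+00]])}
```

View pics/top0.png

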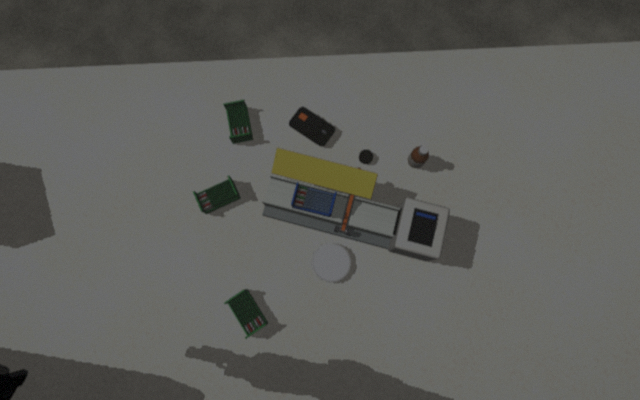

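View pics/scene0.png

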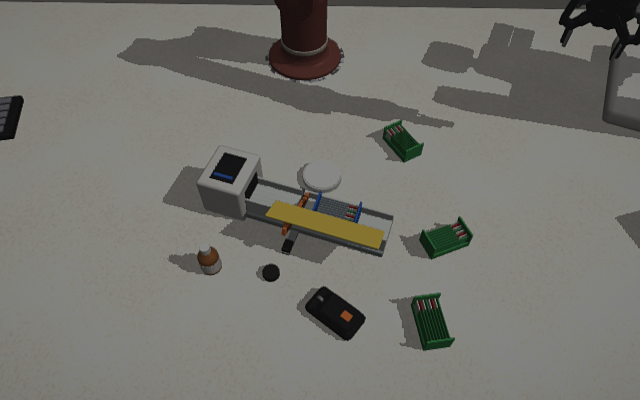

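The top view shows the yellow plate at about (325,173), the only blue tray at (315,200) before the orange gate at (347,213), and the white head at (422,228). The green look-alikes are at (239,121), (217,195) and (247,312), so they can be ruled out. The chute pushes towards roughly -y in the world frame. I'll open the fingers across the chute, with one on the plate and the other behind the tray. First I'll measure the chute from the plate.

```bash
cat > m.py <<'E'
import numpy as np,cv2
from rig import manip
def cloud(n,p,d,T=None):
    c=manip.camera_info(n); T=c["cam_to_world"] if T is None else T
    v,u=np.mgrid[:400,:640]; X=np.stack([(u-c["cx"])/c["fx"]*d,(v-c["cy"])/c["fy"]*d,d],-1)
    return X@T[:3,:3].T+T[:3,3]
def big(m):
    m=cv2.morphologyEx(m.astype(np.uint8),cv2.MORPH_OPEN,np.ones((3,3)))
    k,l,s,_=cv2.connectedComponentsWithStats(m); return l==1+np.argmax(s[1:,4])
def masks(p):
    h=cv2.cvtColor(p,cv2.COLOR_RGB2HSV); H,S,V=[h[...,i].astype(int) for i in range(3)]
    return big((H>20)&(H<35)&(S>140)&(V>70)), (H>105)&(H<128)&(S>90)&(V>40)
E
python3 - <<'E'
from m import *
for n in("top","scene"):
    z=np.load(n+"0.npz");p,d=z["p"],z["d"]; X=cloud(n,p,d); y,b=masks(p)
    P=X[y&(d>0)]; c=P.mean(0); P=P[np.linalg.norm(P-c,axis=1)<.14]
    _,_,V=np.linalg.svd(P-P.mean(0),full_matrices=False)
    e=V[0]*(-np.sign(V[0][1])); r=cv2.minAreaRect((P[:,:2]*1000).astype(np.float32))
    box=np.array(r[0])/1000
    e[2]=0;e/=np.linalg.norm(e); f=np.array([-e[1],e[0]])
    o=box+.070*e[:2]-.054*f
    print(n,"rect",r,"z",P[:,2].mean(),"normal",V[2],"axis",e,np.arctan2(e[1],e[0]),"f",f,"origin",o)
    Q=X[b&(d>0)]; q=Q[:,:2]-o; cx=q@e[:2]; cy=q@f
    k=(abs(cy)<.03)&(cx<.0)&(cx>-.2)&(Q[:,2]>.05); print("tray x",np.percentile(cx[k],[0,2,50,98,100]),"y",np.percentile(cy[k],[0,2,98,100]),"z",np.percentile(Q[k,2],[2,98]),k.sum())
    # generic: high top-wall points
    k2=k&(Q[:,2]>.072);print(" top pts",np.percentile(cx[k2],[0,5,95,100]),k2.sum())
    # head
    G=X.reshape(-1,3);g=G[:,:2]-o;gx=g@e[:2];gy=g@f;h=(G[:,2]>.093)&(G[:,2]<.104)&(gx>.08)&(gx<.25)&(abs(gy)<.09)
    print(" head x",np.percentile(gx[h],[1,99]),"y",np.percentile(gy[h],[1,99]),"expect 108..203,-59..51")
print(manip.camera_info("wrist"))
E
```

```text
top rect ((611.079345703125, 60.58807373046875), (214.38050842285156, 47.493682861328125), 71.80592346191406) z 0.0939890771626698 normal [ 0.35638698 -0.1145628  -0.92728835] axis [-0.32808015 -0.94464989  0.        ] -1.9050668432723954 f [ 0.94464989 -0.32808015] origin [0.53710264 0.01217891]
tray x [-0.12069168 -0.11945339 -0.06073345 -0.03286165 -0.03206546] y [-0.02539352 -0.02505017  0.02138762  0.02559319] z [0.05063929 0.08159716] 176
 top pts [-0.12069168 -0.11931172 -0.03300917 -0.03206546] 87
 head x [0.1100357  0.20168711] y [-0.05276847  0.05377991] expect 108..203,-59..51
scene rect ((610.08544921875, 60.99456024169922), (218.37767028808594, 54.883644104003906), 71.67108154296875) z 0.09499403194998707 normal [-0.35180864  0.11541752  0.92892921] axis [-0.31056734 -0.95055138  0.        ] -1.8865861566656674 f [ 0.95055138 -0.31056734] origin [0.53701596 0.0112266 ]
tray x [-0.12085694 -0.1207179  -0.03807797 -0.03323734 -0.03283916] y [-0.02562199 -0.02313511  0.02267617  0.02397229] z [0.05323916 0.08051009] 152
 top pts [-0.1207985  -0.12033338 -0.0333529  -0.03283916] 105
 head x [0.1102071  0.20085782] y [-0.05624127  0.04936043] expect 108..203,-59..51
{'fx': 342.5296712858634, 'fy': 342.5296712858634, 'cx': 321.1950093721093, 'cy': 209.00750827742064, 'T_tool_cam': array([[ 1.18268050e-03, -9.49607821e-01, -3.13438330e-01,
         8.06498657e-02],
       [ 9.99999297e-01,  1.09823180e-03,  4.45989358e-04,
        -8.53001893e-04],
       [-7.92870406e-05, -3.13438637e-01,  9.49608453e-01,
        -1.42260335e-01],
       [ 0.00000000e+00,  0.00000000e+00,  0.00000000e+00,
         1.00000000e+00]])}
```

```bash
python3 -m jog '[[[0,0,0.2],[-6.1,-3.1,0],64],[[0,0,0.4],[-12.2,-6.3,0.5],64],[[0,0,0.6],[-18.3,-9.4,1],64],[[0,0,0.8],[-24.4,-12.6,1.5],64],[[0,0,1.0],[-30.5,-15.7,2],64],[[0,0,1.2],[-36.6,-18.9,3],64],[[0,0,1.43],[-43,-22,4],64],[[0,0,1.43],[-48.6,-25.2,4],64]]'
cat > where.py <<'E'
from m import *
e=np.array([-.3133,-.9497]);f=np.array([.9497,-.3133]);o=np.array([.537,.0114])
def st():
    s=manip.sense();q=s["eef_pos"][:2]-o
    print("t %.2f chute x %.1f y %.1f z %.1f mm"%(s["time"],q@e*1e3,q@f*1e3,s["eef_pos"][2]*1e3),"rot",s["eef_rot"].round(3),"F chute",(s["wrist_force"][:2]@e).round(1),(s["wrist_force"][:2]@f).round(1),s["wrist_force"][2].round(1),"gap",s["finger_gap"].round(4));return s
if __name__=="__main__":st()
E
python3 where.py
```

```text
time: 1.1
eef_pos: [0.5839, 0.1784, 0.1927]
eef_rot: [-3.14, 0.003, 1.246]
wrist_force: [1.2, -0.2, 0.5]
finger_gap: 0.0548Traceback (most recent call last):
  File "where.py", line 6, in <module>
    if __name__=="__main__":st()
                            ~~^^
  File "where.py", line 5, in st
    print("t %.2f chute x %.1f y %.1f z %.1f mm"%(s["time"],q@e*1e3,q@f*1e3,s["eef_pos"][2]*1e3),"rot",s["eef_rot"].round(3),"F chute",(s["wrist_force"][:2]@e).round(1),(s["wrist_force"][:2]@f).round(1),s["wrist_force"][2].round(1),"gap",s["finger_gap"].round(4));return s
                                                                                                                                                                                                                                              ^^^^^^^^^^^^^^^^^^^^^
AttributeError: 'float' object has no attribute 'round'
```

```bash
sed -i 's/s\["finger_gap"\].round(4)/round(s["finger_gap"],4)/' where.py
python3 -m jog '[[[0,0,-0.006],[-2.8,3.9,3],64],[[0,0,-0.006],[-2.8,3.9,5],64],[[0,0,-0.006],[-2.8,3.9,5],64]]'
python3 - <<'E'
from where import *
s=st()
a,_=manip.camera("wrist");b,_=manip.camera("scene")
im=np.hstack([cv2.resize(a,(400,250)),cv2.resize(b[120:280,230:486],(400,250))]);cv2.imwrite("pics/w1.png",im[:,:,::-1])
st()
E
```

```text
time: 1.48
eef_pos: [0.6102, 0.1388, 0.1403]
eef_rot: [-3.135, 0.005, 1.251]
wrist_force: [-0.9, -0.0, 0.9]
finger_gap: 0.0548
t 1.48 chute x -143.9 y 29.6 z 140.3 mm rot [-3.135  0.005  1.251] F chute 0.3 -0.9 0.9 gap 0.0548
t 1.57 chute x -146.0 y 30.5 z 142.9 mm rot [-3.139e+00  2.000e-03  1.254e+00] F chute -0.5 0.1 -0.3 gap 0.0545
```

View pics/w1.png

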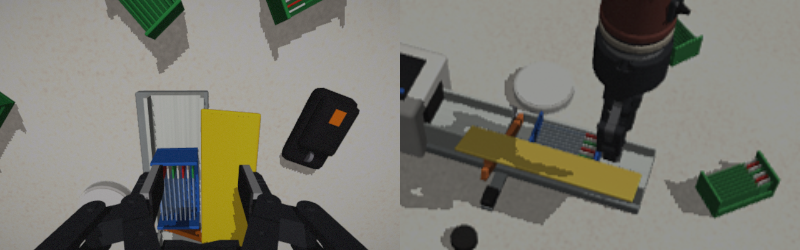

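The wrist view (left half) shows the tray's rear end at (178,152), with the left finger over the chute behind it and the right finger over the yellow plate at (245,190). I'll press down now.

```bash
python3 -m jog '[[[0,0,0],[0,0.1,2],64],[[0,0,0],[0,0.1,4],64],[[0,0,0],[0,0.1,5],64],[[0,0,0],[0,0.1,6],64],[[0,0,0],[0,0.1,7],64],[[0,0,0],[0,0.1,8],64],[[0,0,0],[0,0.1,8.3],64],[[0,0,0],[0,0.1,8.3],64]]'; python3 where.py
```

```text
time: 2.58
eef_pos: [0.615, 0.1396, 0.0611]
eef_rot: [3.138, 0.001, 1.254]
wrist_force: [2.8, -0.9, 5.9]
finger_gap: 0.0547
t 2.58 chute x -146.2 y 33.9 z 61.1 mm rot [3.138e+00 1.000e-03 1.254e+00] F chute -0.0 2.9 5.9 gap 0.0547
```

```bash
python3 -m jog '[[[0,0,0],[0,-0.2,0.4],64],[[0,0,0],[0,-0.2,0.7],64],[[0,0,0],[0,-0.2,0.9],64],[[0,0,0],[0,-0.2,0.9],64]]'; python3 where.py
```

```text
time: 3.08
eef_pos: [0.6169, 0.1391, 0.054]
eef_rot: [3.13, -0.001, 1.253]
wrist_force: [4.6, -1.6, 5.8]
finger_gap: 0.0549
t 3.08 chute x -146.3 y 35.9 z 54.0 mm rot [ 3.130e+00 -1.000e-03  1.253e+00] F chute 0.0 4.9 5.8 gap 0.0549
```

```bash
python3 -m jog '[[[0,0,0],[0,-0.3,0.3],64],[[0,0,0],[0,-0.3,0.6],64],[[0,0,0],[0,-0.3,0.8],64],[[0,0,0],[0,-0.3,0.8],64]]'; python3 - <<'E'
from where import *
st()
a,_=manip.camera("wrist");b,d=manip.camera("scene");np.savez("s2.npz",p=b,d=d)
X=cloud("scene",b,d);y,_=masks(b);P=X[y&(d>0)];q=(P[:,:2]-o)
print("plate z pct",np.percentile(P[:,2],[5,25,50,75,95]),"y",np.percentile(q@f,[2,98]))
im=np.hstack([cv2.resize(a,(400,250)),cv2.resize(b[120:280,230:486],(400,250))]);cv2.imwrite("pics/w2.png",im[:,:,::-1])
E
```

```text
time: 3.58
eef_pos: [0.6181, 0.1387, 0.0492]
eef_rot: [3.121, -0.004, 1.251]
wrist_force: [1.8, -1.5, 12.0]
finger_gap: 0.0546
t 3.58 chute x -146.3 y 37.2 z 49.2 mm rot [ 3.121 -0.004  1.251] F chute 0.8 2.2 12.0 gap 0.0546
plate z pct [0.0502511  0.05167263 0.05263368 0.05360078 0.05492825] y [0.04568403 0.09823289]
```

View pics/w2.png

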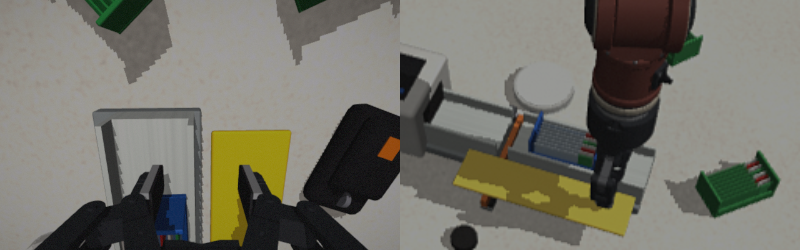

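The plate is level at about 53 mm with 12 N on it, so the gate is down at its stop. The left finger is inside the chute behind the tray at (150,190). I'll push in small steps and keep the downward bias.

```bash
python3 -m jog '[[[0.02,0,0],[-0.5,0,0.3],64],[[0.02,0,0],[-1,0,0.3],64],[[0.02,0,0],[-1.5,0,0.3],64],[[0.02,0,0],[-2,0,0.3],64],[[0.02,0,0],[-2.5,0,0.3],64],[[0.02,0,0],[-3,0,0.3],64],[[0.02,0,0],[-3.5,0,0.3],64],[[0.02,0,0],[-4,0,0.3],64]]'; python3 where.py
```

```text
time: 4.68
eef_pos: [0.6103, 0.1099, 0.0496]
eef_rot: [3.134, -0.019, 1.258]
wrist_force: [3.5, 10.4, 11.3]
finger_gap: 0.0548
t 4.67 chute x -116.5 y 38.7 z 49.6 mm rot [ 3.134 -0.019  1.258] F chute -10.9 0.0 11.3 gap 0.0548
```

```bash
python3 -m jog '[[[0,-0.02,0],[-1.3,-0.3,0.35],64],[[0,-0.02,0],[-1.7,-0.4,0.35],64],[[0,-0.02,0],[-2.1,-0.4,0.35],64],[[0,-0.02,0],[-2.5,-0.4,0.35],64]]'; python3 - <<'E'
from where import *
st()
a,_=manip.camera("top");b,d=manip.camera("scene")
X=cloud("scene",b,d);y,bl=masks(b);P=X[y&(d>0)]
print("plate z",np.percentile(P[:,2],[5,50,95]))
Q=X[bl&(d>0)];q=Q[:,:2]-o;cx=q@e;cy=q@f;k=(abs(cy)<.03)&(abs(cx)<.15)&(Q[:,2]>.06)&(Q[:,2]<.09);print("tray x",np.percentile(cx[k],[2,98]),"z",Q[k,2].max(),k.sum())
im=np.hstack([cv2.resize(a[130:280,250:490],(400,250)),cv2.resize(b[120:280,180:436],(400,250))]);cv2.imwrite("pics/w3.png",im[:,:,::-1])
E
```

```text
time: 5.18
eef_pos: [0.6045, 0.0968, 0.0495]
eef_rot: [3.125, -0.015, 1.264]
wrist_force: [5.3, 10.5, 13.3]
finger_gap: 0.0547
t 5.17 chute x -102.2 y 37.3 z 49.5 mm rot [ 3.125 -0.015  1.264] F chute -11.6 1.8 13.3 gap 0.0547
plate z [0.05030274 0.05262314 0.05504285]
tray x [-0.0054328 -0.0007137] z 0.08224443533135439 70
```

View pics/w3.png

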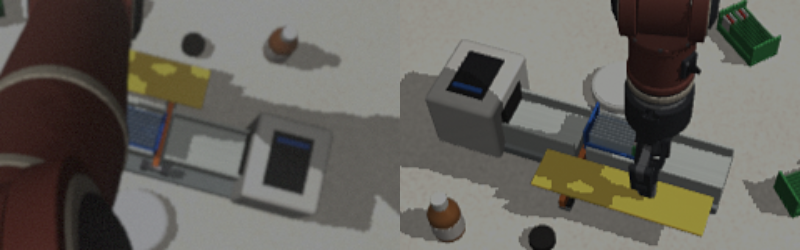

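The scene view shows the plate still flat and level. The tray's front is now at the gate (about (590,115) in the right half), and the orange bar is below it.

```bash
python3 -m jog '[[[0.015,-0.015,0.012],[-1.5,-0.2,0.35],64],[[0.015,-0.015,0.012],[-2,-0.3,0.35],64],[[0.015,-0.015,0.012],[-2.5,-0.3,0.35],64],[[0.015,-0.015,0.012],[-3,-0.3,0.35],64],[[0.015,-0.015,0.012],[-3.5,-0.3,0.35],64],[[0.015,-0.015,0.012],[-4,-0.3,0.35],64],[[0.015,-0.015,0.012],[-4.5,-0.3,0.35],64],[[0.015,-0.015,0.012],[-5,-0.3,0.35],64]]'; python3 where.py
```

```text
time: 6.28
eef_pos: [0.5927, 0.0598, 0.0494]
eef_rot: [3.13, -0.016, 1.26]
wrist_force: [3.9, 13.0, 16.3]
finger_gap: 0.0548
t 6.28 chute x -63.4 y 37.8 z 49.4 mm rot [ 3.13  -0.016  1.26 ] F chute -13.6 -0.3 16.3 gap 0.0548
```

```bash
python3 -m jog '[[[0.01,-0.015,0.008],[-1.5,-0.2,0.3],64],[[0.01,-0.015,0.008],[-2,-0.3,0.3],64],[[0.01,-0.015,0.008],[-2.5,-0.3,0.3],64],[[0.01,-0.015,0.008],[-3,-0.3,0.3],64],[[0.01,-0.015,0.008],[-3.5,-0.3,0.3],64],[[0.01,-0.015,0.008],[-4,-0.3,0.3],64],[[0.01,-0.015,0.008],[-4.5,-0.3,0.3],64],[[0.01,-0.015,0.008],[-5,-0.3,0.3],64]]'; python3 - <<'E'
from where import *
st()
b,d=manip.camera("scene")
X=cloud("scene",b,d);y,bl=masks(b);P=X[y&(d>0)]
print("plate z",np.percentile(P[:,2],[5,50,95]))
Q=X[bl&(d>0)];q=Q[:,:2]-o;cx=q@e;cy=q@f;k=(abs(cy)<.03)&(abs(cx)<.15)&(Q[:,2]>.06)&(Q[:,2]<.09);print("tray x",np.percentile(cx[k],[2,98]),"z",Q[k,2].max(),k.sum())
E
```

```text
time: 7.28
eef_pos: [0.5809, 0.0232, 0.0494]
eef_rot: [3.131, -0.017, 1.26]
wrist_force: [4.5, 12.3, 15.7]
finger_gap: 0.0544
t 7.28 chute x -24.9 y 38.0 z 49.4 mm rot [ 3.131 -0.017  1.26 ] F chute -13.1 0.4 15.7 gap 0.0544
plate z [0.05003333 0.05249537 0.0547567 ]
tray x [0.07003364 0.0756123 ] z 0.08161687120544348 78
```

```bash
python3 -m jog '[[[0.01,-0.015,0.008],[-1.5,-0.2,0.3],64],[[0.01,-0.015,0.008],[-2,-0.3,0.3],64],[[0.01,-0.015,0.008],[-2.5,-0.3,0.3],64],[[0.01,-0.015,0.008],[-3,-0.3,0.3],64],[[0.01,-0.015,0.008],[-3.4,-0.3,0.3],64],[[0.01,-0.015,0.008],[-3.7,-0.3,0.3],64],[[0.01,-0.015,0.008],[-3.9,-0.3,0.3],64],[[0.01,-0.015,0.008],[-4.0,-0.3,0.3],64]]'; python3 where.py
```

```text
time: 8.32
eef_pos: [0.572, -0.0053, 0.0494]
eef_rot: [3.133, -0.016, 1.26]
wrist_force: [4.7, 12.7, 15.0]
finger_gap: 0.0544
t 8.32 chute x 4.9 y 38.5 z 49.4 mm rot [ 3.133 -0.016  1.26 ] F chute -13.5 0.5 15.0 gap 0.0544
```

```bash
python3 -m jog '[[[0.01,-0.015,0.008],[-1.2,-0.3,0.3],64],[[0.01,-0.015,0.008],[-1.5,-0.3,0.3],64],[[0.01,-0.015,0.008],[-1.8,-0.3,0.3],64],[[0.01,-0.015,0.008],[-1.8,-0.3,0.3],64]]'; python3 - <<'E'
from where import *
st()
a,_=manip.camera("wrist");b,d=manip.camera("scene")
X=cloud("scene",b,d);y,bl=masks(b);P=X[y&(d>0)]
print("plate z",np.percentile(P[:,2],[5,50,95]))
Q=X[bl&(d>0)];q=Q[:,:2]-o;cx=q@e;cy=q@f;k=(abs(cy)<.03)&(abs(cx)<.15)&(Q[:,2]>.06)&(Q[:,2]<.09);print("tray x",np.percentile(cx[k],[2,98]),"z",Q[k,2].max(),k.sum())
im=np.hstack([cv2.resize(a,(400,250)),cv2.resize(b[130:230,190:350],(400,250))]);cv2.imwrite("pics/w4.png",im[:,:,::-1])
E
```

```text
time: 8.82
eef_pos: [0.571, -0.008, 0.0495]
eef_rot: [3.134, -0.021, 1.261]
wrist_force: [5.9, 17.8, 13.7]
finger_gap: 0.0546
t 8.82 chute x 7.8 y 38.4 z 49.5 mm rot [ 3.134 -0.021  1.261] F chute -18.7 0.1 13.7 gap 0.0546
plate z [0.05022118 0.05251644 0.05485557]
tray x [0.04557824 0.10791274] z 0.08068818468305816 66
```

View pics/w4.png

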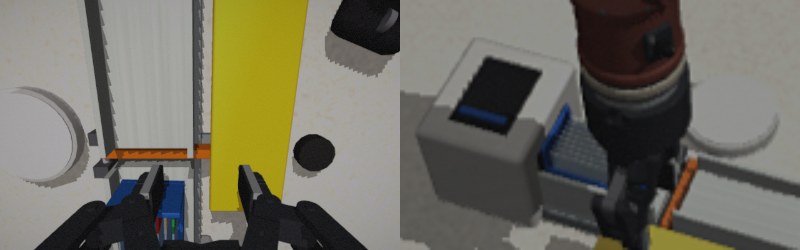

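The tray stopped with its front at x ≈ 108 mm and the push force jumped. In the wrist view its rear (row 180) is past the orange bar (row 155). I'll back off 4 mm while still pressing, then lift straight up.

```bash
python3 -m jog '[[[0,0,0],[0.3,-0.2,0.3],64],[[0,0,0],[0.6,-0.2,0.3],64],[[0,0,0],[0.6,-0.2,0.3],64],[[0,0,0],[0.6,-0.2,0],64]]'; python3 where.py
```

```text
time: 9.43
eef_pos: [0.5716, -0.0052, 0.0511]
eef_rot: [3.131, -0.018, 1.257]
wrist_force: [1.3, -4.1, 5.0]
finger_gap: 0.0542
t 9.43 chute x 4.9 y 38.0 z 51.1 mm rot [ 3.131 -0.018  1.257] F chute 3.5 2.5 5.0 gap 0.0542
```

```bash
python3 -m jog '[[[0,0,0],[0.2,-0.4,-1],64],[[0,0,0],[0.2,-0.4,-2],64],[[0,0,0],[0.2,-0.4,-3],64],[[0,0,0],[0.2,-0.4,-4],64],[[0,0,0],[0.2,-0.4,-5],64],[[0,0,0],[0.2,-0.4,-6.5],64],[[0,0,0],[0.2,-0.4,-9],64],[[0,0,0],[0.2,-0.4,-12],64]]'; python3 -m jog '[[[0,0,0],[4,0,-4],64],[[0,0,0],[10,0,-5],64],[[0,0,0],[16,0,-5],64],[[0,0,0],[20,0,-5],64],[[0,0,0],[20,0,-5],64]]'
python3 - <<'E'
from where import *
st()
for n in("scene","top"):
    b,d=manip.camera(n);X=cloud(n,b,d);y,bl=masks(b);P=X[y&(d>0)]
    print(n,"plate z",np.percentile(P[:,2],[5,50,95]))
    Q=X[bl&(d>0)];q=Q[:,:2]-o;cx=q@e;cy=q@f;k=(abs(cy)<.03)&(abs(cx)<.15)&(Q[:,2]>.06)&(Q[:,2]<.09);print("tray x",np.percentile(cx[k],[2,98]),"y",np.percentile(cy[k],[2,98]),"z",Q[k,2].max(),k.sum())
    c=b[130:260,180:388] if n=="scene" else b[100:280,230:480]
    cv2.imwrite(f"pics/end_{n}.png",cv2.resize(c,(400,250))[:,:,::-1])
cv2.imwrite("pics/w5.png",np.hstack([cv2.imread(f"pics/end_{n}.png") for n in("scene","top")]))
st()
E
```

```text
time: 10.42
eef_pos: [0.5667, -0.0038, 0.1722]
eef_rot: [3.13, -0.018, 1.257]
wrist_force: [-0.2, -1.1, -0.2]
finger_gap: 0.0546
time: 11.05
eef_pos: [0.6276, 0.1917, 0.2256]
eef_rot: [3.13, -0.021, 1.265]
wrist_force: [-0.7, 0.0, -0.9]
finger_gap: 0.0551
t 11.05 chute x -199.6 y 29.6 z 225.6 mm rot [ 3.13  -0.021  1.265] F chute 0.2 -0.7 -0.9 gap 0.0551
scene plate z [0.08533289 0.09558367 0.10325978]
tray x [0.01976983 0.10786224] y [-0.02483393  0.02128607] z 0.08317088670957962 168
top plate z [0.08504749 0.09042182 0.09529801]
tray x [0.0198969  0.10695538] y [-0.02485731  0.02085904] z 0.08237010533038391 107
t 11.15 chute x -193.5 y 31.6 z 225.9 mm rot [ 3.129 -0.017  1.257] F chute 0.7 0.4 0.4 gap 0.0546
```

View pics/w5.png

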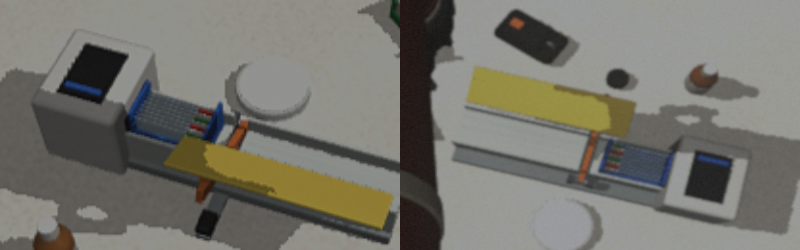

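The tray is against the head (x from 20 to 108 mm), the gate is up behind it, and the other objects look where they were.

```bash
python3 -m jog '[[[0,0,0],[0,0,0],64],[[0,0,0],[0,0,0],64]]'; python3 -c "
from rig import manip;print(manip.close_job())"
```

```text
time: 11.4
eef_pos: [0.6279, 0.1834, 0.2264]
eef_rot: [3.129, -0.016, 1.255]
wrist_force: [1.4, -0.5, 0.4]
finger_gap: 0.0546
the job is handed in; nothing more can be done
None
```

The tray is fully home against the reader head, and the gate has sprung up behind it. I handed the job in at 11.4 s.

**How it was done:** I spread the fingers across the chute. One fingertip held the yellow plate down at its stop with about 12–16 N while the other pushed the tray's rear wall. Nothing was gripped or lifted. I kept the plate down until the tray stopped at the head, then backed off a few millimetres and lifted straight up.

**Last checks:**
- **Tray:** both cameras put it at about chute x = 20 to 107–108 mm, against an expected 20 to 108 mm. Its top is 82–83 mm above the bench, against an expected 80 mm, which is within camera error.
- **Gate:** the middle of the plate was at 53 mm in each check during the push (54 mm expected when down). It is back up at about 95 mm in the scene view (94 mm expected). The top view read 90 mm, probably because the arm hid part of the plate.
- **Other objects:** in the final picture the dish, mouse, bottle and lens cap look where they were; I did not measure them. The arm is clear of everything, with about 1 N of sensor noise.

**One deviation:** while pressing down, the fingers drifted about 7 mm across the chute from friction on the plate. Both stayed where they needed to be, and no check failed.

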